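Set the reagent bottles in order of size and take out the stray jar

TASK

Make up the white reagent tray: its four compartments should hold the four amber bottles, one in each, in order of size with the smallest next to the tube rack and the largest at the far end. The specimen jar left in the tray does not belong there: stand it in the steel tray. Leave everything standing upright, drop nothing and knock nothing over, and leave the tumbler and the dropper bottle where they are.

Things in the scene. Friction and masses are not known exactly. Their poses are not given: they have to be found in the camera images.
- bottle_30: Smallest amber glass round-shouldered bottle of the set (30 ml): 32 mm diameter, 79 mm tall over its black screw cap; the cap is 23 mm diameter and takes the top 17 mm, shoulder from 3 mm below it; about 75 g; plain paper label. Origin at the centre of its underside, z up its axis.
- bottle_60: Second smallest amber glass round-shouldered bottle of the set (60 ml): 39 mm diameter, 97 mm tall over its black screw cap; the cap is 25 mm diameter and takes the top 17 mm, shoulder from 3 mm below it; about 130 g; plain paper label. Origin at the centre of its underside, z up its axis.
- bottle_120: Second largest amber glass round-shouldered bottle of the set (120 ml): 48 mm diameter, 116 mm tall over its black screw cap; the cap is 27 mm diameter and takes the top 18 mm, shoulder from 3 mm below it; about 240 g; plain paper label. Origin at the centre of its underside, z up its axis. Starts in a compartment of the reagent tray, right or wrong.
- bottle_240: Largest amber glass round-shouldered bottle of the set (240 ml): 61 mm diameter, 142 mm tall over its black screw cap; the cap is 31 mm diameter and takes the top 20 mm, shoulder from 3 mm below it; about 420 g; plain paper label. Origin at the centre of its underside, z up its axis.
- specimen_jar: The stray: squat clear plastic jar with a wide flat white screw lid, 64 mm tall in all, body 47 to 50 mm diameter, lid 55 mm diameter and 14 mm high at the top; about 60 g. At the start it stands in one compartment of the reagent tray. Origin at the centre of its underside, z up its axis.
- reagent_tray: White tray fixed to the bench: a row of four equal open compartments along its y axis, 94 mm (x) by 358 mm (y; 378 over end tabs). Walls 4 mm thick, tops 20 mm and floor 4 mm above the bench; compartments 86 mm (x) by 84 mm (y) inside, centred at x = 0, y = -132, -44, +44 and +132 mm in its frame. Origin on the bench under its centre, z up.
- tube_rack: Clear plastic rack of 20 upright white-rimmed sample tubes, 106 mm (x) by 86 mm (y), 102 mm tall, fixed to the bench beyond one end of the reagent tray (either end), its centre about 275 mm from the tray's centre: it tells at which end the smallest bottle goes. Origin on the bench under its centre.
- steel_tray: Shallow square stainless tray, empty, fixed to the bench: 110 mm by 110 mm (122 mm over its turned-out lip), floor 3 mm above the bench, rim 12 mm above the bench; flat floor 104 mm by 104 mm inside. Place for the specimen jar. Origin on the bench under its centre.
- tumbler: Bystander: empty clear glass tumbler, 72 mm diameter at the rim, 100 mm tall, loose, beyond the other end of the reagent tray. Origin at the centre of its underside.
- dropper: Bystander: small white plastic dropper bottle with a thin nozzle, 30 mm diameter, 88 mm tall, loose, on the bench among the loose bottles. Origin at the centre of its underside.
Things that resemble listed ones, but are neither listed nor needed, are in the scene too. Leave any purple or yellow look-alike of the bottle_120 alone.

How it is judged (in metres and radians):
At the end, for the whole second after the job is handed in: The amber bottles stand upright on the reagent tray's floor, one to a compartment, smallest nearest the tube rack to largest farthest; the jar stands upright in the steel tray, its centre within 30 mm of the tray's in x and y; all released and at rest (under 0.02 m/s, 0.1 rad) (((y of tube_rack in the frame of reagent_tray below 0 m and (y of bottle_30 in the frame of reagent_tray between -0.1595 and -0.1045 m and x of bottle_30 in the frame of reagent_tray between -0.0275 and 0.0275 m and z of bottle_30 in the frame of reagent_tray between 0 and 0.008 m) and (y of bottle_60 in the frame of reagent_tray between -0.068 and -0.02 m and x of bottle_60 in the frame of reagent_tray between -0.024 and 0.024 m and z of bottle_60 in the frame of reagent_tray between 0 and 0.008 m) and (y of bottle_120 in the frame of reagent_tray between 0.0245 and 0.0635 m and x of bottle_120 in the frame of reagent_tray between -0.0195 and 0.0195 m and z of bottle_120 in the frame of reagent_tray between 0 and 0.008 m) and (y of bottle_240 in the frame of reagent_tray between 0.119 and 0.145 m and x of bottle_240 in the frame of reagent_tray between -0.013 and 0.013 m and z of bottle_240 in the frame of reagent_tray between 0 and 0.008 m)) or (y of tube_rack in the frame of reagent_tray above 0 m and (y of bottle_30 in the frame of reagent_tray between 0.1045 and 0.1595 m and x of bottle_30 in the frame of reagent_tray between -0.0275 and 0.0275 m and z of bottle_30 in the frame of reagent_tray between 0 and 0.008 m) and (y of bottle_60 in the frame of reagent_tray between 0.02 and 0.068 m and x of bottle_60 in the frame of reagent_tray between -0.024 and 0.024 m and z of bottle_60 in the frame of reagent_tray between 0 and 0.008 m) and (y of bottle_120 in the frame of reagent_tray between -0.0635 and -0.0245 m and x of bottle_120 in the frame of reagent_tray between -0.0195 and 0.0195 m and z of bottle_120 in the frame of reagent_tray between 0 and 0.008 m) and (y of bottle_240 in the frame of reagent_tray between -0.145 and -0.119 m and x of bottle_240 in the frame of reagent_tray between -0.013 and 0.013 m and z of bottle_240 in the frame of reagent_tray between 0 and 0.008 m))) and x of specimen_jar in the frame of steel_tray between -0.03 and 0.03 m and y of specimen_jar in the frame of steel_tray between -0.03 and 0.03 m and z of specimen_jar in the frame of steel_tray between -0.001 and 0.007 m and angle between each of bottle_30, bottle_60, bottle_120, bottle_240, specimen_jar's own z axis and vertical below 0.1 rad and linear speed of each of bottle_30, bottle_60, bottle_120, bottle_240, specimen_jar below 0.02 m/s); the robot touches nothing.
It fails at once if a bottle or the jar is knocked over (leans more than 35 degrees) (angle between any of bottle_30, bottle_60, bottle_120, bottle_240, specimen_jar's own z axis and vertical above 0.6 rad).
It fails at once if a bottle or the jar is dropped (falls about 20 mm: faster than 0.6 m/s while no finger touches it) ((linear speed of bottle_30 above 0.6 m/s and contact force between bottle_30 and the fingers below 0.05 N) or (linear speed of bottle_60 above 0.6 m/s and contact force between bottle_60 and the fingers below 0.05 N) or (linear speed of bottle_120 above 0.6 m/s and contact force between bottle_120 and the fingers below 0.05 N) or (linear speed of bottle_240 above 0.6 m/s and contact force between bottle_240 and the fingers below 0.05 N) or (linear speed of specimen_jar above 0.6 m/s and contact force between specimen_jar and the fingers below 0.05 N)).
It fails at once if the glass tumbler is pushed more than 25 mm from its place or knocked over (distance of tumbler from where it was at the start of the episode above 0.025 m or angle between tumbler's own z axis and vertical above 0.5 rad).
It fails at once if the small dropper bottle is pushed more than 25 mm from its place or knocked over (distance of dropper from where it was at the start of the episode above 0.025 m or angle between dropper's own z axis and vertical above 0.5 rad).
It also fails if it takes over 112 s, if anything falls off the work surface, if the arm or the gripper's body presses on something with over 40 N, if the wrist force passes 120 N, or if a joint passes its speed limit or range.

ROBOT

A 6-joint arm with a two-finger parallel gripper is mounted at the origin on the work surface. World frame = base frame: x ahead of the robot, y to its left, z up, the work surface at z = 0. Lengths are in mm, angles in degrees, forces in N, time in s.
With the tool pointing down it reaches from about 300 to 1000 mm from the base axis. Payload 5.1 kg.
Tool frame: the origin (TCP) lies at the very end of the fingers, on their centre line; the grasp point (between the pads) lies 19 mm behind it; z points along the fingers, y is the line along which they close (so a half turn about z gives the same grasp; the last joint's range is limited). The gripper opens to 95 mm and grips with 3 to 60 N. Pads are 20 mm wide; open, the fingers measure 119 mm over their backs; the gripper's body (75 mm by 180 mm) begins 59 mm behind the grasp point.
Start: joints at [71.585, 7.093, 94.555, -0, 78.352, -4.733], TCP at [153.771, 631.537, 214.656] pointing down, gripper open.
Joint ranges: [-149.61, 149.61], [-58.7, 133.49], [1.44, 155.28], [-77.14, 257.14], [18.33, 153.61], [-166.67, 166.67]. Speed limits (degrees/s): [147.25, 147.25, 180, 180, 180, 180].

INTERFACE

Orientations are given as [roll, pitch, yaw] about the fixed x, y, z axes, in that order (R = Rz(yaw) Ry(pitch) Rx(roll)).
In Python, from cell import * gives the robot as it stands. The module is installed in compiled form; this text tells all that it offers.
- The arm moves only by the shell command python3 -m creep 'ROWS' [FORCE]. ROWS is JSON, a list of rows, each an object of numbers: "x", "y", "z": the shift along the tool's x, y, z in cm; "twist": the turn about the tool's z in degrees; "claw": the finger opening in cm, from 0 to 9.51. A call has 1 to 5 rows; each row is the pose to reach, as a shift and turn from the pose commanded when the call began, along the tool's axes at that moment; what a row does not reach only later rows make up. A row lasts 1/10 s, in which the tool goes at most 50 mm and 8.59 degrees, less where a joint would pass 70% of its speed; a pose out of reach is approached as far as the arm can. A call with a gripper value outside its range is refused whole. The fingers move at their own pace and stop on an object; FORCE is the grip in N (left out, the last holds). Time passes only in rows, so rows that repeat a pose let the fingers close. It gives the time, the measured TCP pose, the force, the opening and the grip force at its end, in the units of the state.
- get_obs(): the state, without advancing time (a new reading comes with each control period).
- snapshot(name): name is "scene" or "top" or "wrist"; returns the picture (400x640x3 uint8, red, green, blue); there is no depth.
- camera_model(name): a dict with "K" (3x3 intrinsics, pixels), "eye" and "attitude" of the camera in the world. Camera axes: x right, y down, z forward; pixel columns grow to the right and rows downward; lengths in mm; the calibration is good to about 2 mm. A picture is of the moment at which its call begins: read the wrist's pose just before it. camera_model takes no time and is no camera call; for the wrist camera it gives the pose at the moment of the call.
- hand_in(): hands the job in; it is judged then, once.
The state is a dict: "time_s": time; "joints": joint angles; "dq": joint speeds; "joint_efforts": joint torques, N m; "tcp_pos": TCP position; "eef_rot": TCP orientation; "force": force on the tool from outside, world axes, zero at the start; "moment": the same for the moment, N m; "gripper_width": finger opening in mm; "grip_force": force on a finger pad.
Only numpy, scipy, OpenCV 4.12 (cv2) and the standard library are available. Lean on these libraries where they do the work, as an engineer would, in place of code of your own. Each camera call takes 0.05 s, during which the arm holds its last target. There are 200 camera calls.

## Working session

There is one attempt and no reset: what is moved stays moved. The work goes in short steps, Python scripts to look and compute and a shell command to move; the robot and the scene stay as the last step left them, time stands still between calls to the robot, and variables do not carry over. Pictures are saved under pics/ and viewed, at most 14 in all, crops included, and the job is handed in when it is done.

```bash
mkdir -p pics; cat > h.py <<'E'
from cell import *
import numpy as np, cv2
def snap(n,f):
    p=snapshot(n); cv2.imwrite(f'pics/{f}.png',p[:,:,::-1]); return p
def ray(n,u,v,z,cm=None):
    c=cm or camera_model(n); K=np.array(c['K']); R=att(c); e=np.array(c['eye'],float)
    d=R@np.linalg.inv(K)@np.array([u,v,1.]); return e+d*(z-e[2])/d[2]
def att(c):
    a=np.array(c['attitude'],float)
    if a.shape==(3,3): return a
    r,p,y=np.radians(a)
    from scipy.spatial.transform import Rotation as S
    return S.from_euler('xyz',a,degrees=True).as_matrix()
E
python3 - <<'E'
from h import *
print(get_obs())
for n in('scene','top','wrist'):
    print(n,camera_model(n)); snap(n,n+'0')
E
```

```text
{'time_s': 0.0, 'joints': array([ 7.15863143e+01,  7.13284940e+00,  9.46340274e+01, -1.87707578e-03,
        7.83524359e+01, -4.73199265e+00]), 'dq': array([ 0.01855574,  0.11767477,  0.07052834,  0.09045435, -0.10055507,
        0.01693342]), 'joint_efforts': array([ 6.07194670e-04, -4.17628634e+01, -3.59917152e+01,  7.74999987e-02,
        4.92811797e-02, -1.77690167e-04]), 'tcp_pos': array([153.56758466, 630.93063071, 213.39492672]), 'eef_rot': array([-1.79880942e+02, -8.01132867e-03,  1.66318680e+02]), 'force': array([0.42138998, 0.09105454, 0.10986208]), 'moment': array([-0.00306202,  0.08096299, -0.01071047]), 'grip_force': 0.0, 'gripper_width': 95.05156764228337}
scene {'K': array([[392.94278888,   0.        , 315.24570368],
       [  0.        , 392.94278888, 195.78854372],
       [  0.        ,   0.        ,   1.        ]]), 'eye': array([1033.25744595,   -5.36888093,  742.77669648]), 'attitude': array([-1.46749400e+02,  1.18378276e-01,  8.99883619e+01])}
top {'K': array([[481.46316757,   0.        , 329.74744638],
       [  0.        , 481.46316757, 192.81211314],
       [  0.        ,   0.        ,   1.        ]]), 'eye': array([ 453.78163607,   23.53835525, 1121.09861828]), 'attitude': array([-174.04414639,   -1.57164559,  -90.20040785])}
wrist {'K': array([[328.65686885,   0.        , 321.66184627],
       [  0.        , 328.65686885, 202.3963256 ],
       [  0.        ,   0.        ,   1.        ]]), 'eye': array([ 70.5441311 , 653.15591925, 382.30488995]), 'attitude': array([1.62734124e+02, 1.03436143e-01, 7.63448062e+01])}
```

View pics/top0.png

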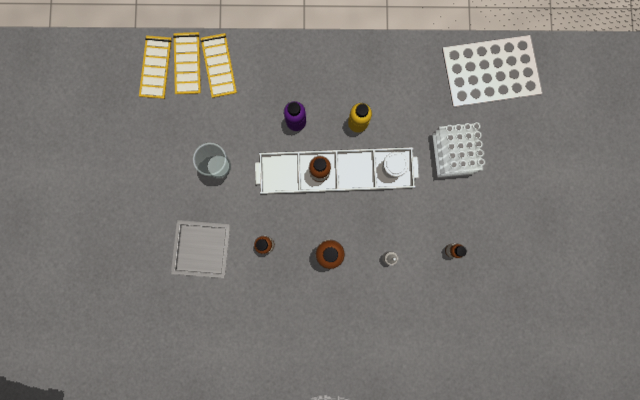

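View pics/scene0.png

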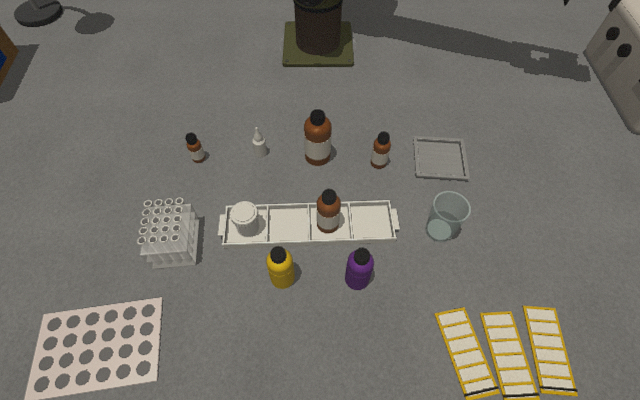

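The top view shows the tray with bottle_120 in the second compartment from the left (320,167), the jar in the right end (395,165), and the rack at the right (459,150). bottle_60 is at (263,245), bottle_240 at (330,255), the dropper at (391,258), bottle_30 at (458,251), and the steel tray at (201,249). bottle_120 therefore already looks correctly placed.

```bash
python3 - <<'E'
from h import *
T=cv2.imread('pics/top0.png');S=cv2.imread('pics/scene0.png')
def blob(im,u,v,w,cond):
    m=np.zeros(im.shape[:2],np.uint8); m[v-w:v+w,u-w:u+w]=cond(im[v-w:v+w,u-w:u+w].astype(int))*255
    n,l,s,c=cv2.connectedComponentsWithStats(m); k=1+np.argmax(s[1:,4]); return c[k],s[k]
dark=lambda p:p.max(2)<38
for nm,h,t,s in (('b30',79,(460,251),(191,139)),('b60',97,(264,244),(383,138)),('b240',142,(330,255),(317,117)),('b120',120,(319,166),(329,196)),('purple',116,(294,107),(361,255)),('yellow',116,(362,110),(278,254))):
    for n,im,(u,v) in(('top',T,t),('scene',S,s)):
        c,st=blob(im,u,v,11,dark); print(nm,n,c.round(1),st,ray(n,*c,h-(2 if n=='top' else 8)).round(0))
c,st=blob(T,397,161,15,lambda p:p.min(2)>225);print('jar',c,st,ray('top',397,161,68))
g=T[200:290,160:240]; 
m=cv2.inRange(T,(205,205,205),(255,255,255)); 
n,l,s,c=cv2.connectedComponentsWithStats(m[:, :]); 
for k in range(1,n):
    if s[k,4]>150: print('white',s[k],c[k].round(1))
print('tray corners',[ray('top',u,v,20).round(0) for u,v in((260,153),(413,148.5),(415,187.5),(261,193))])
print('steel corners',[ray('top',u,v,12).round(0) for u,v in((176,222),(229,224),(225,277),(171,275))])
print('rack',ray('top',459,145,102),'tumbler',ray('top',211,160,100),ray('top',391,258,80))
big=np.hstack([cv2.resize(T[140:205,250:425],None,fx=4,fy=4,interpolation=2)]);b2=cv2.resize(T[215:285,165:340],None,fx=4,fy=4,interpolation=2)
cv2.imwrite('pics/crop.png',np.vstack([big,b2]))
E
```

```text
b30 top [460.1 251.4] [455 246  11  10  67] [ 435. -288.   77.]
b30 scene [190.9 138.7] [186 133  11  12  86] [ 438. -288.   71.]
b60 top [261.2 244.6] [256 240  12  10  91] [451. 140.  95.]
b60 scene [382.7 138.2] [378 132  11  13  86] [453. 142.  89.]
b240 top [325.4 257.1] [324 253   5   8  12] [425.   5. 140.]
b240 scene [317.1 117.3] [311 110  14  16 166] [434.  -3. 134.]
b120 top [318.6 168.4] [314 166  12   5  19] [610.  19. 118.]
b120 scene [332.4 201. ] [330 199   6   5  10] [632.  26. 112.]
purple top [293.6 108.8] [288 103  12  13 123] [739.  72. 114.]
purple scene [362.6 262.8] [360 261   6   4  17] [756.  76. 108.]
yellow top [360.8 110.2] [356 105  12  12  66] [737. -72. 114.]
yellow scene [281.8 259.8] [278 257   7   6  13] [751. -65. 108.]Traceback (most recent call last):
  File "<stdin>", line 10, in <module>
  File "<stdin>", line 5, in blob
    return _wrapfunc(a, 'argmax', axis=axis, out=out, **kwds)
    return bound(*args, **kwds)
ValueError: attempt to get argmax of an empty sequence
```

```bash
python3 - <<'E'
from h import *
T=cv2.imread('pics/top0.png');S=cv2.imread('pics/scene0.png')
def blob(im,u,v,w,cond):
    m=np.zeros(im.shape[:2],np.uint8); m[v-w:v+w,u-w:u+w]=cond(im[v-w:v+w,u-w:u+w].astype(int))*255
    n,l,s,c=cv2.connectedComponentsWithStats(m); k=1+np.argmax(s[1:,4]); return c[k],s[k]
dark=lambda p:(p.max(2)<62)&(p.max(2)-p.min(2)<18)
for nm,h,t,s in (('b240',142,(330,255),(317,117)),('b120',120,(319,166),(329,196)),('purple',116,(294,107),(361,255)),('yellow',116,(362,110),(278,254))):
    for n,im,(u,v) in(('top',T,t),('scene',S,s)):
        c,st=blob(im,u,v,11,dark); print(nm,n,c.round(1),st,ray(n,*c,h-(2 if n=='top' else 8)).round(0))
print('jar',ray('top',397,161,68),ray('scene',244,211,68))
print('tray corners',[ray('top',u,v,20).round(0) for u,v in((260,153),(413,148.5),(415,187.5),(261,193))])
print('steel corners',[ray('top',u,v,12).round(0) for u,v in((176,222),(229,224),(225,277),(171,275))])
print('rack',ray('top',459,145,102),'tumbler',ray('top',211,160,100),'drop',ray('top',391,258,80))
big=cv2.resize(T[140:205,250:425],None,fx=4,fy=4,interpolation=2);b2=cv2.resize(T[215:285,165:340],None,fx=4,fy=4,interpolation=2)
cv2.imwrite('pics/crop.png',np.vstack([big,b2]))
E
```

```text
b240 top [330.3 254.4] [324 248  14  14 159] [431.  -4. 140.]
b240 scene [317.1 117.1] [310 110  15  16 193] [434.  -2. 134.]
b120 top [319.6 164.4] [314 159  12  12 117] [619.  17. 118.]
b120 scene [328.5 196.5] [322 189  14  16 181] [621.  19. 112.]
purple top [293.6 108.6] [288 102  12  14 129] [740.  72. 114.]
purple scene [361.4 256. ] [354 248  16  17 217] [744.  74. 108.]
yellow top [361.8 110.2] [357 104  11  13 114] [737. -74. 114.]
yellow scene [277.6 254.5] [271 247  15  16 200] [740. -73. 108.]
jar [ 634.62084386 -155.60768421   68.        ] [ 627.06286754 -149.41992101   68.        ]
tray corners [array([661., 154.,  20.]), array([ 672., -202.,   20.]), array([ 581., -204.,   20.]), array([568., 150.,  20.])]
steel corners [array([503., 344.,  12.]), array([498., 224.,  12.]), array([378., 230.,  12.]), array([383., 352.,  12.])]
rack [ 664.0554519  -285.41614791  102.        ] tumbler [630.80450306 248.3817915  100.        ] drop [ 421.20137261 -136.78309428   80.        ]
```

```bash
sleep 1
```

```text
(no output)
```

View pics/crop.png

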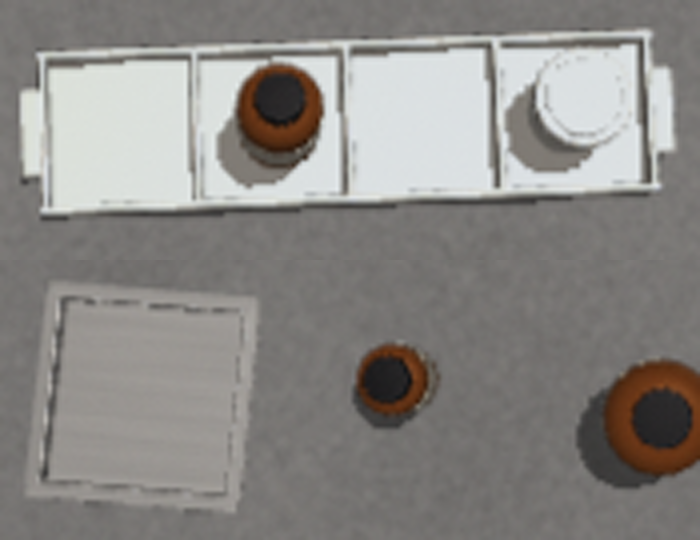

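```bash
python3 -m creep '[{"x":-19.3,"y":-15.9,"twist":42},{"x":-19.3,"y":-15.9,"twist":42},{"x":-19.3,"y":-15.9,"twist":42},{"x":-19.3,"y":-15.9,"twist":42},{"x":-19.3,"y":-15.9,"twist":42}]'
python3 -m creep '[{"twist":34.3},{"twist":34.3},{"twist":34.3},{"twist":34.3},{"twist":34.3}]'
```

```text
validation failed for argument at $[0]...
validation failed for argument at $[0]...
```

```bash
python3 -m creep '[{"x":-19.3,"y":-15.9,"z":0,"twist":42,"claw":9.5},{"x":-19.3,"y":-15.9,"z":0,"twist":42,"claw":9.5},{"x":-19.3,"y":-15.9,"z":0,"twist":42,"claw":9.5},{"x":-19.3,"y":-15.9,"z":0,"twist":42,"claw":9.5},{"x":-19.3,"y":-15.9,"z":0,"twist":42,"claw":9.5}]'
python3 -m creep '[{"x":0,"y":0,"z":0,"twist":34.3,"claw":9.5},{"x":0,"y":0,"z":0,"twist":34.3,"claw":9.5},{"x":0,"y":0,"z":0,"twist":34.3,"claw":9.5},{"x":0,"y":0,"z":0,"twist":34.3,"claw":9.5},{"x":0,"y":0,"z":0,"twist":34.3,"claw":9.5}]'
```

```text
time_s: 0.65
tcp_pos: [304.3, 429.6, 214.4]
eef_rot: [-180.0, 0.0, 124.0]
force: [1.3, 0.5, 0.3]
gripper_width: 94.8
grip_force: 0.0
time_s: 1.15
tcp_pos: [303.6, 431.2, 214.3]
eef_rot: [-180.0, 0.0, 90.0]
force: [-0.3, -0.4, -0.6]
gripper_width: 94.6
grip_force: 0.0
```

```bash

python3 -m creep '[{"x":-20,"y":11,"z":0,"twist":0,"claw":9.5},{"x":-20,"y":11,"z":0,"twist":0,"claw":9.5},{"x":-20,"y":11,"z":0,"twist":0,"claw":9.5},{"x":-20,"y":11,"z":0,"twist":0,"claw":9.5},{"x":-20,"y":11,"z":0,"twist":0,"claw":9.5}]'>/dev/null
python3 -m creep '[{"x":-20,"y":11,"z":0,"twist":0,"claw":9.5},{"x":-20,"y":11,"z":0,"twist":0,"claw":9.5},{"x":-20,"y":11,"z":0,"twist":0,"claw":9.5},{"x":-20,"y":11,"z":0,"twist":0,"claw":9.5},{"x":-20,"y":11,"z":0,"twist":0,"claw":9.5}]'>/dev/null
python3 -m creep '[{"x":-18.4,"y":10.4,"z":0,"twist":0,"claw":9.5},{"x":-18.4,"y":10.4,"z":0,"twist":0,"claw":9.5},{"x":-18.4,"y":10.4,"z":0,"twist":0,"claw":9.5},{"x":-18.4,"y":10.4,"z":0,"twist":0,"claw":9.5},{"x":-18.4,"y":10.4,"z":0,"twist":0,"claw":9.5}]'
python3 - <<'E'
from h import *
print(camera_model('wrist'));snap('wrist','w1')
E
```

```text
time_s: 2.65
tcp_pos: [629.0, -156.6, 213.8]
eef_rot: [-180.0, 0.1, 90.0]
force: [0.8, 1.2, -0.7]
gripper_width: 95.0
grip_force: 0.0
{'K': array([[328.65686885,   0.        , 321.66184627],
       [  0.        , 328.65686885, 202.3963256 ],
       [  0.        ,   0.        ,   1.        ]]), 'eye': array([627.91858147, -70.17166832, 382.4910911 ]), 'attitude': array([1.62677497e+02, 2.71681747e-02, 1.88509703e-02])}
```

```bash
sleep 1
```

```text
(no output)
```

View pics/w1.png

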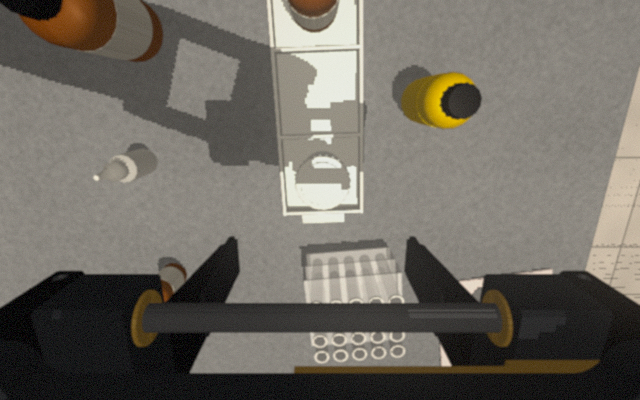

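The wrist view shows the jar lid centred at about (323,181). The tray end corners are near (286,213) and (362,213), with dividers at rows 135 and 48, and the gripper's long side lies along the closing axis.

```bash
python3 - <<'E'
from h import *
c=camera_model('wrist')
print(ray('wrist',323,181,68,c),[ray('wrist',u,v,20,c).round(0) for u,v in((284,214),(363,213),(278,135),(362,134),(275,48),(362,47))])
E
```

```text
[ 628.87572467 -145.58824565   68.        ] [array([ 584., -197.,   20.]), array([ 676., -195.,   20.]), array([ 580., -106.,   20.]), array([ 671., -105.,   20.]), array([581., -20.,  20.]), array([668., -19.,  20.])]
```

```bash
python3 - <<'E'
from h import *
snapshot('top');snapshot('top')
o=get_obs();print(o['tcp_pos'],o['dq'].round(2))
c=camera_model('wrist');p=snap('wrist','w2');print(c['eye'],c['attitude'])
g=cv2.cvtColor(p,cv2.COLOR_RGB2GRAY).astype(int)
q=cv2.imread('pics/w1.png',0).astype(int)
for col in(292,310): print(col,g[200:222,col],q[200:222,col])
t=snap('top','top1'); gt=cv2.cvtColor(t,cv2.COLOR_RGB2GRAY)
for n in('tcp',): 
    K=np.array(c['K']);
    for cn in('top','scene'):
        cc=camera_model(cn);d=att(cc).T@(np.array([628,-203,20])-cc['eye']);d=np.array(cc['K'])@d;print(cn,d[:2]/d[2])
    for P in([628,-203,20],[628,-196,20]):
        d=att(c).T@(np.array(P)-c['eye']);d=K@d;print('wrist',P,d[:2]/d[2])
E
```

```text
[ 627.52528244 -152.38437751  213.96680337] [ 1.76 -1.73  1.4   0.18  0.04  0.56]
[626.47546157 -66.29600003 382.82012142] [1.62785838e+02 7.99647143e-02 9.65143200e-02]
292 [233 231 231 232 234 233 233 234 221 173 139 125 116 115 121 164 217 228
 205 168 146 144] [231 233 231 231 232 223 173 137 118 115 117 152 204 227 219 177 142 139
 146 143 137 143]
310 [233 234 234 231 233 232 233 234 232 219 180 125 116 119 150 200 232 234
 232 231 233 233] [229 229 228 229 233 226 199 150 120 117 128 179 224 229 223 228 231 233
 230 229 232 232]
top [413.92019115 167.33665002]
scene [222.00954474 223.18056359]
wrist [628, -203, 20] [323.19092425 222.10503931]
wrist [628, -196, 20] [323.20922008 216.50248964]
```

```bash

python3 -m creep '[{"x":0,"y":0.1,"z":5,"twist":0,"claw":9.5},{"x":0,"y":0.1,"z":10,"twist":0,"claw":9.5},{"x":0,"y":0.1,"z":14,"twist":0,"claw":9.5},{"x":0,"y":0.1,"z":17.2,"twist":0,"claw":9.5},{"x":0,"y":0.1,"z":17.2,"twist":0,"claw":7}]' 15
python3 -m creep '[{"x":0,"y":0,"z":0,"twist":0,"claw":5},{"x":0,"y":0,"z":0,"twist":0,"claw":5},{"x":0,"y":0,"z":0,"twist":0,"claw":5},{"x":0,"y":0,"z":0,"twist":0,"claw":5},{"x":0,"y":0,"z":0,"twist":0,"claw":5}]'
```

```text
time_s: 3.4
tcp_pos: [624.0, -149.2, 36.9]
eef_rot: [-179.4, -0.2, 90.2]
force: [-1.4, 0.2, -1.5]
gripper_width: 91.0
grip_force: 0.0
time_s: 3.9
tcp_pos: [629.7, -152.8, 44.2]
eef_rot: [179.9, 0.0, 90.0]
force: [-1.1, -0.3, 3.5]
gripper_width: 54.7
grip_force: 15.0
```

```bash

python3 -m creep '[{"x":0,"y":0,"z":-1.5,"twist":0,"claw":5},{"x":0,"y":0,"z":-4.5,"twist":0,"claw":5},{"x":0,"y":0,"z":-8,"twist":0,"claw":5},{"x":0,"y":0,"z":-11.5,"twist":0,"claw":5},{"x":0,"y":0,"z":-14.5,"twist":0,"claw":5}]'
python3 -m creep '[{"x":2,"y":-0.9,"z":0,"twist":0,"claw":5},{"x":5,"y":-2.1,"z":0,"twist":0,"claw":5},{"x":8.5,"y":-3.6,"z":0,"twist":0,"claw":5},{"x":12,"y":-5.1,"z":0,"twist":0,"claw":5},{"x":15.5,"y":-6.6,"z":0,"twist":0,"claw":5}]'
python3 -m creep '[{"x":3.5,"y":-1.5,"z":0,"twist":0,"claw":5},{"x":7,"y":-3,"z":0,"twist":0,"claw":5},{"x":10.5,"y":-4.5,"z":0,"twist":0,"claw":5},{"x":14,"y":-6,"z":0,"twist":0,"claw":5},{"x":17.5,"y":-7.5,"z":0,"twist":0,"claw":5}]'
python3 -m creep '[{"x":3,"y":-1.3,"z":0,"twist":0,"claw":5},{"x":6,"y":-2.6,"z":0,"twist":0,"claw":5},{"x":9,"y":-3.8,"z":0,"twist":0,"claw":5},{"x":11,"y":-4.8,"z":0,"twist":0,"claw":5},{"x":11,"y":-4.8,"z":0,"twist":0,"claw":5}]'
```

```text
time_s: 4.4
tcp_pos: [629.1, -152.6, 190.9]
eef_rot: [179.9, 0.0, 90.0]
force: [0.9, -0.8, -0.2]
gripper_width: 54.5
grip_force: 15.0
time_s: 4.9
tcp_pos: [562.1, 3.6, 188.7]
eef_rot: [180.0, -0.0, 90.0]
force: [0.8, 0.6, -1.3]
gripper_width: 54.5
grip_force: 15.0
time_s: 5.4
tcp_pos: [487.0, 178.7, 188.8]
eef_rot: [179.9, -0.0, 90.0]
force: [1.5, -0.4, -0.1]
gripper_width: 54.6
grip_force: 15.0
time_s: 5.9
tcp_pos: [438.6, 289.3, 188.6]
eef_rot: [180.0, -0.0, 90.2]
force: [-0.0, -1.1, -0.6]
gripper_width: 54.5
grip_force: 15.0
```

```bash

python3 -m creep '[{"x":0,"y":0,"z":3,"twist":0,"claw":5},{"x":0,"y":0,"z":6,"twist":0,"claw":5},{"x":0,"y":0,"z":9,"twist":0,"claw":5},{"x":0,"y":0,"z":11,"twist":0,"claw":5},{"x":0,"y":0,"z":12.5,"twist":0,"claw":5}]'
python3 -m creep '[{"x":0,"y":0,"z":0.8,"twist":0,"claw":5},{"x":0,"y":0,"z":1.4,"twist":0,"claw":5},{"x":0,"y":0,"z":1.8,"twist":0,"claw":5},{"x":0,"y":0,"z":2.0,"twist":0,"claw":5},{"x":0,"y":0,"z":2.0,"twist":0,"claw":5}]'
python3 -m creep '[{"x":0,"y":0,"z":0,"twist":0,"claw":5},{"x":0,"y":0,"z":0,"twist":0,"claw":5},{"x":0,"y":0,"z":0,"twist":0,"claw":5},{"x":0,"y":0,"z":0,"twist":0,"claw":5}]'
```

```text
time_s: 6.4
tcp_pos: [439.5, 286.3, 61.4]
eef_rot: [-179.9, 0.1, 90.0]
force: [-0.2, -0.4, -0.0]
gripper_width: 55.0
grip_force: 15.0
time_s: 6.9
tcp_pos: [440.3, 287.8, 43.4]
eef_rot: [179.9, -0.0, 90.0]
force: [-0.5, 0.4, -0.4]
gripper_width: 54.5
grip_force: 15.0
time_s: 7.3
tcp_pos: [440.1, 287.8, 43.2]
eef_rot: [179.9, -0.0, 90.0]
force: [-0.3, -0.7, 3.1]
gripper_width: 54.4
grip_force: 15.0
```

```bash

python3 -m creep '[{"x":0,"y":0,"z":0,"twist":0,"claw":6},{"x":0,"y":0,"z":0,"twist":0,"claw":7.5},{"x":0,"y":0,"z":0,"twist":0,"claw":9},{"x":0,"y":0,"z":0,"twist":0,"claw":9.5},{"x":0,"y":0,"z":-1,"twist":0,"claw":9.5}]'
python3 -m creep '[{"x":0,"y":0,"z":-3,"twist":0,"claw":9.5},{"x":0,"y":0,"z":-7,"twist":0,"claw":9.5},{"x":0,"y":0,"z":-11,"twist":0,"claw":9.5},{"x":-4,"y":0.4,"z":-13,"twist":0,"claw":9.5},{"x":-8,"y":0.8,"z":-13,"twist":0,"claw":9.5}]'
python3 -m creep '[{"x":-3,"y":0.2,"z":0,"twist":0,"claw":9.5},{"x":-5.5,"y":0.4,"z":0,"twist":0,"claw":9.5},{"x":-6.7,"y":0.4,"z":0,"twist":0,"claw":9.5},{"x":-6.7,"y":0.4,"z":0,"twist":0,"claw":9.5},{"x":-6.7,"y":0.4,"z":0,"twist":0,"claw":9.5}]'
python3 - <<'E'
from h import *
snap('scene','s2')
c=camera_model('wrist');p=snap('wrist','w3');print(c['eye'],get_obs()['tcp_pos'])
S=cv2.imread('pics/s2.png');W=cv2.imread('pics/w3.png');cv2.imwrite('pics/c2.png',np.vstack([S[80:280,300:620],W[0:300,100:420]]))
E
```

```text
time_s: 7.8
tcp_pos: [438.4, 286.8, 51.3]
eef_rot: [-179.8, 0.1, 90.0]
force: [0.1, 1.0, -0.3]
gripper_width: 86.8
grip_force: 0.0
time_s: 8.3
tcp_pos: [450.2, 208.1, 188.5]
eef_rot: [179.5, -0.2, 90.2]
force: [1.1, -0.2, -0.5]
gripper_width: 95.2
grip_force: 0.0
time_s: 8.8
tcp_pos: [451.8, 141.0, 182.9]
eef_rot: [180.0, -0.0, 90.0]
force: [-0.2, 1.0, 0.5]
gripper_width: 95.0
grip_force: 0.0
[450.44765398 227.44322885 351.63869154] [451.68992826 141.39243979 182.71980036]
```

```bash
sleep 1
```

```text
(no output)
```

View pics/c2.png

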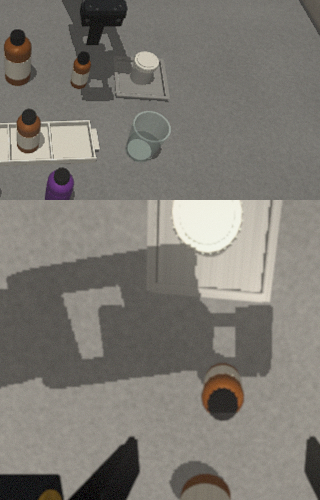

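The jar stands centred in the steel tray, and the bottle_60 cap is at wrist pixel (322,204), which matches the top estimate.

```bash

python3 -m creep '[{"x":0,"y":0,"z":3,"twist":0,"claw":9.5},{"x":0,"y":0,"z":6,"twist":0,"claw":9.5},{"x":0,"y":0,"z":9,"twist":0,"claw":9.5},{"x":0,"y":0,"z":12,"twist":0,"claw":9.5},{"x":0,"y":0,"z":14.3,"twist":0,"claw":9.5}]' 20
python3 -m creep '[{"x":0,"y":0,"z":0,"twist":0,"claw":7},{"x":0,"y":0,"z":0,"twist":0,"claw":5},{"x":0,"y":0,"z":0,"twist":0,"claw":3},{"x":0,"y":0,"z":0,"twist":0,"claw":3},{"x":0,"y":0,"z":0,"twist":0,"claw":3}]'
python3 -m creep '[{"x":0,"y":0,"z":0,"twist":0,"claw":3},{"x":0,"y":0,"z":0,"twist":0,"claw":3},{"x":0,"y":0,"z":0,"twist":0,"claw":3}]'
```

```text
time_s: 9.4
tcp_pos: [450.6, 141.3, 37.6]
eef_rot: [-179.9, 0.0, 90.1]
force: [-1.2, 0.8, -0.6]
gripper_width: 94.9
grip_force: 0.0
time_s: 9.9
tcp_pos: [452.7, 140.8, 41.0]
eef_rot: [179.9, -0.0, 90.0]
force: [0.4, -0.4, 0.8]
gripper_width: 60.3
grip_force: 0.0
time_s: 10.2
tcp_pos: [451.9, 140.5, 39.8]
eef_rot: [180.0, -0.0, 90.0]
force: [0.1, 0.1, 1.6]
gripper_width: 38.8
grip_force: 20.0
```

```bash

python3 -m creep '[{"x":0,"y":0,"z":-1.5,"twist":0,"claw":3},{"x":0,"y":0,"z":-4.5,"twist":0,"claw":3},{"x":0,"y":0,"z":-8,"twist":0,"claw":3},{"x":0,"y":0,"z":-12,"twist":0,"claw":3},{"x":0,"y":0,"z":-15,"twist":0,"claw":3}]'
python3 -m creep '[{"x":-1.5,"y":1.2,"z":0,"twist":0,"claw":3},{"x":-4,"y":3.2,"z":0,"twist":0,"claw":3},{"x":-6.5,"y":5.2,"z":0,"twist":0,"claw":3},{"x":-9,"y":7.2,"z":0,"twist":0,"claw":3},{"x":-12,"y":9.6,"z":0,"twist":0,"claw":3}]'
python3 -m creep '[{"x":-3,"y":2.4,"z":0,"twist":0,"claw":3},{"x":-5.5,"y":4.6,"z":0,"twist":0,"claw":3},{"x":-8,"y":6.5,"z":0,"twist":0,"claw":3},{"x":-9,"y":7.4,"z":0,"twist":0,"claw":3},{"x":-9,"y":7.4,"z":0,"twist":0,"claw":3}]'
python3 -m creep '[{"x":0,"y":0,"z":3,"twist":0,"claw":3},{"x":0,"y":0,"z":6,"twist":0,"claw":3},{"x":0,"y":0,"z":9,"twist":0,"claw":3},{"x":0,"y":0,"z":11,"twist":0,"claw":3},{"x":0,"y":0,"z":12,"twist":0,"claw":3}]'
python3 - <<'E'
from h import *
snap('top','t3');print(get_obs()['tcp_pos'])
T=cv2.imread('pics/t3.png')[130:210,240:430];S=snap('scene','s3')[150:280,200:430,::-1]
cv2.imwrite('pics/c3.png',np.vstack([cv2.resize(T,(690,290)),cv2.resize(S,(690,310))]))
E
```

```text
time_s: 10.7
tcp_pos: [452.0, 140.5, 191.8]
eef_rot: [179.9, -0.0, 90.0]
force: [1.0, -0.3, -2.1]
gripper_width: 38.4
grip_force: 20.0
time_s: 11.2
tcp_pos: [547.9, 19.8, 189.0]
eef_rot: [-179.9, -0.0, 90.1]
force: [0.3, 0.6, -1.2]
gripper_width: 38.1
grip_force: 20.0
time_s: 11.7
tcp_pos: [622.1, -70.5, 188.8]
eef_rot: [-179.9, -0.0, 89.9]
force: [-0.0, 0.5, -2.5]
gripper_width: 38.8
grip_force: 20.0
time_s: 12.2
tcp_pos: [619.2, -67.7, 66.8]
eef_rot: [-179.7, -0.1, 90.1]
force: [0.4, 0.1, -1.6]
gripper_width: 38.6
grip_force: 20.0
[619.10930894 -67.85754412  66.1948959 ]
```

```bash
sleep 1
```

```text
(no output)
```

View pics/c3.png

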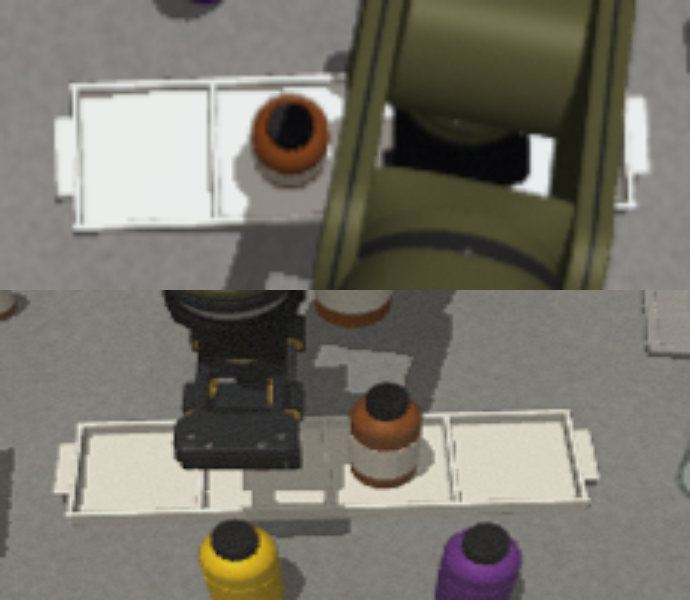

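```bash

python3 -m creep '[{"x":0,"y":0,"z":0.8,"twist":0,"claw":3},{"x":0,"y":0,"z":1.5,"twist":0,"claw":3},{"x":0,"y":0,"z":2.1,"twist":0,"claw":3},{"x":0,"y":0,"z":2.4,"twist":0,"claw":3},{"x":0,"y":0,"z":2.6,"twist":0,"claw":3}]'
python3 -m creep '[{"x":0,"y":0,"z":0,"twist":0,"claw":3},{"x":0,"y":0,"z":0,"twist":0,"claw":3},{"x":0,"y":0,"z":0,"twist":0,"claw":3}]'
python3 -m creep '[{"x":0,"y":0,"z":0,"twist":0,"claw":4.5},{"x":0,"y":0,"z":0,"twist":0,"claw":6},{"x":0,"y":0,"z":0,"twist":0,"claw":7.5},{"x":0,"y":0,"z":0,"twist":0,"claw":9},{"x":0,"y":0,"z":-0.5,"twist":0,"claw":9.5}]'
python3 -m creep '[{"x":0,"y":0,"z":-3,"twist":0,"claw":9.5},{"x":0,"y":0,"z":-7,"twist":0,"claw":9.5},{"x":0,"y":0,"z":-11,"twist":0,"claw":9.5},{"x":0,"y":0,"z":-14,"twist":0,"claw":9.5},{"x":0,"y":0,"z":-15,"twist":0,"claw":9.5}]'
```

```text
time_s: 12.8
tcp_pos: [621.8, -69.5, 43.8]
eef_rot: [-180.0, -0.0, 90.0]
force: [-2.8, 0.8, 7.5]
gripper_width: 38.5
grip_force: 20.0
time_s: 13.1
tcp_pos: [622.1, -69.5, 43.9]
eef_rot: [180.0, 0.0, 90.0]
force: [-0.8, 0.4, -0.4]
gripper_width: 38.7
grip_force: 20.0
time_s: 13.6
tcp_pos: [621.2, -69.3, 48.0]
eef_rot: [-179.9, -0.0, 90.0]
force: [-0.6, 0.3, -0.9]
gripper_width: 71.9
grip_force: 0.0
time_s: 14.1
tcp_pos: [624.0, -69.8, 204.0]
eef_rot: [179.6, 0.1, 90.0]
force: [0.8, 0.8, -0.0]
gripper_width: 94.7
grip_force: 0.0
```

```bash

python3 -m creep '[{"x":-2,"y":-1.7,"z":0,"twist":0,"claw":9.5},{"x":-5,"y":-4.2,"z":0,"twist":0,"claw":9.5},{"x":-8,"y":-6.8,"z":0,"twist":0,"claw":9.5},{"x":-11,"y":-9.3,"z":0,"twist":0,"claw":9.5},{"x":-14,"y":-11.9,"z":0,"twist":0,"claw":9.5}]'
python3 -m creep '[{"x":-3,"y":-2.5,"z":0,"twist":0,"claw":9.5},{"x":-6,"y":-5,"z":0,"twist":0,"claw":9.5},{"x":-7.8,"y":-6.6,"z":0,"twist":0,"claw":9.5},{"x":-7.8,"y":-6.6,"z":0,"twist":0,"claw":9.5},{"x":-7.8,"y":-6.6,"z":2,"twist":0,"claw":9.5}]'
python3 - <<'E'
from h import *
c=camera_model('wrist');p=snap('wrist','w4');print(c['eye'],get_obs()['tcp_pos'])
q=p.astype(int);m=((q[:,:,0]-q[:,:,2]>40)&(q[:,:,0]<200)).astype(np.uint8);m[270:]=0
n,l,s,k=cv2.connectedComponentsWithStats(m)
for i in range(1,n):
    if s[i,4]>100: print(s[i],k[i].round(0))
q2=(q.max(2)<60)&(q.max(2)-q.min(2)<15)
n,l,s,k=cv2.connectedComponentsWithStats(q2.astype(np.uint8))
for i in range(1,n):
    if 200<s[i,4]<4000: print('d',s[i],k[i].round(0),ray('wrist',*k[i],77,c).round(0))
E
```

```text
time_s: 14.6
tcp_pos: [501.1, -210.1, 197.1]
eef_rot: [-179.9, -0.1, 90.0]
force: [0.7, -0.5, 0.7]
gripper_width: 95.2
grip_force: 0.0
time_s: 15.1
tcp_pos: [437.9, -288.7, 180.5]
eef_rot: [179.8, 0.1, 89.9]
force: [0.3, -0.0, -0.7]
gripper_width: 95.0
grip_force: 0.0
[ 436.17802053 -202.00532029  349.07882838] [ 435.82522989 -286.43575592  174.88370125]
[304 176  33  25 340] [320. 185.]
d [308 186  25  24 380] [319. 196.] [ 435. -281.   77.]
```

```bash

python3 -m creep '[{"x":0.1,"y":-0.1,"z":3,"twist":0,"claw":9.5},{"x":0.1,"y":-0.1,"z":6,"twist":0,"claw":9.5},{"x":0.1,"y":-0.1,"z":9,"twist":0,"claw":9.5},{"x":0.1,"y":-0.1,"z":12,"twist":0,"claw":9.5},{"x":0.1,"y":-0.1,"z":14,"twist":0,"claw":9.5}]' 15
python3 -m creep '[{"x":0,"y":0,"z":0.8,"twist":0,"claw":9},{"x":0,"y":0,"z":1.4,"twist":0,"claw":7},{"x":0,"y":0,"z":1.4,"twist":0,"claw":5},{"x":0,"y":0,"z":1.4,"twist":0,"claw":2.5},{"x":0,"y":0,"z":1.4,"twist":0,"claw":2.5}]'
python3 -m creep '[{"x":0,"y":0,"z":0,"twist":0,"claw":2.5},{"x":0,"y":0,"z":0,"twist":0,"claw":2.5},{"x":0,"y":0,"z":0,"twist":0,"claw":2.5},{"x":0,"y":0,"z":0,"twist":0,"claw":2.5},{"x":0,"y":0,"z":0,"twist":0,"claw":2.5}]'
```

```text
time_s: 15.65
tcp_pos: [434.9, -284.4, 35.5]
eef_rot: [-179.8, -0.2, 90.1]
force: [-0.9, 0.3, 0.2]
gripper_width: 95.0
grip_force: 0.0
time_s: 16.15
tcp_pos: [436.7, -287.1, 26.0]
eef_rot: [179.9, 0.1, 90.0]
force: [0.8, -0.1, 1.0]
gripper_width: 63.3
grip_force: 0.0
time_s: 16.65
tcp_pos: [435.9, -286.6, 24.8]
eef_rot: [180.0, 0.0, 90.0]
force: [1.2, -0.1, 0.4]
gripper_width: 31.9
grip_force: 15.0
```

```bash

python3 -m creep '[{"x":0,"y":0,"z":-1.5,"twist":0,"claw":2.5},{"x":0,"y":0,"z":-4.5,"twist":0,"claw":2.5},{"x":0,"y":0,"z":-8,"twist":0,"claw":2.5},{"x":0,"y":0,"z":-12,"twist":0,"claw":2.5},{"x":0,"y":0,"z":-15,"twist":0,"claw":2.5}]'
python3 -m creep '[{"x":1,"y":1.5,"z":0,"twist":0,"claw":2.5},{"x":3,"y":4.4,"z":0,"twist":0,"claw":2.5},{"x":5,"y":7.3,"z":0,"twist":0,"claw":2.5},{"x":7,"y":10.2,"z":0,"twist":0,"claw":2.5},{"x":9,"y":13.1,"z":0,"twist":0,"claw":2.5}]'
python3 -m creep '[{"x":2,"y":2.9,"z":0,"twist":0,"claw":2.5},{"x":3.5,"y":5.1,"z":0,"twist":0,"claw":2.5},{"x":4,"y":5.8,"z":0,"twist":0,"claw":2.5},{"x":4,"y":5.8,"z":0,"twist":0,"claw":2.5},{"x":4,"y":5.8,"z":0,"twist":0,"claw":2.5}]'
python3 -m creep '[{"x":0,"y":0,"z":3,"twist":0,"claw":2.5},{"x":0,"y":0,"z":6,"twist":0,"claw":2.5},{"x":0,"y":0,"z":9,"twist":0,"claw":2.5},{"x":0,"y":0,"z":11,"twist":0,"claw":2.5},{"x":0,"y":0,"z":12.5,"twist":0,"claw":2.5}]'
python3 -m creep '[{"x":0,"y":0,"z":0.8,"twist":0,"claw":2.5},{"x":0,"y":0,"z":1.4,"twist":0,"claw":2.5},{"x":0,"y":0,"z":1.8,"twist":0,"claw":2.5},{"x":0,"y":0,"z":2.0,"twist":0,"claw":2.5},{"x":0,"y":0,"z":2.1,"twist":0,"claw":2.5}]'
python3 -m creep '[{"x":0,"y":0,"z":0,"twist":0,"claw":2.5},{"x":0,"y":0,"z":0,"twist":0,"claw":2.5},{"x":0,"y":0,"z":0,"twist":0,"claw":2.5}]'
```

```text
time_s: 17.15
tcp_pos: [436.3, -286.9, 178.4]
eef_rot: [179.9, 0.1, 90.0]
force: [1.0, -0.2, -1.0]
gripper_width: 31.6
grip_force: 15.0
time_s: 17.65
tcp_pos: [567.8, -195.6, 175.8]
eef_rot: [180.0, 0.0, 90.0]
force: [0.2, -0.9, -1.2]
gripper_width: 31.4
grip_force: 15.0
time_s: 18.15
tcp_pos: [624.1, -156.9, 174.8]
eef_rot: [-180.0, 0.0, 90.0]
force: [0.4, -0.6, -0.6]
gripper_width: 31.9
grip_force: 15.0
time_s: 18.65
tcp_pos: [622.9, -157.2, 47.9]
eef_rot: [-179.9, -0.0, 89.9]
force: [-0.1, -0.7, -0.4]
gripper_width: 31.5
grip_force: 15.0
time_s: 19.15
tcp_pos: [625.4, -156.6, 29.3]
eef_rot: [179.9, 0.0, 90.0]
force: [-0.3, -0.4, 0.2]
gripper_width: 31.4
grip_force: 15.0
time_s: 19.45
tcp_pos: [625.1, -156.5, 29.1]
eef_rot: [180.0, 0.0, 90.0]
force: [-0.1, -0.0, 0.2]
gripper_width: 31.5
grip_force: 15.0
```

```bash

python3 -m creep '[{"x":0,"y":0,"z":0,"twist":0,"claw":4},{"x":0,"y":0,"z":0,"twist":0,"claw":5.5},{"x":0,"y":0,"z":0,"twist":0,"claw":7.5},{"x":0,"y":0,"z":0,"twist":0,"claw":9},{"x":0,"y":0,"z":-0.5,"twist":0,"claw":9.5}]'
python3 -m creep '[{"x":0,"y":0,"z":-3,"twist":0,"claw":9.5},{"x":0,"y":0,"z":-7,"twist":0,"claw":9.5},{"x":0,"y":0,"z":-11,"twist":0,"claw":9.5},{"x":0,"y":0,"z":-15,"twist":0,"claw":9.5},{"x":0,"y":0,"z":-17,"twist":0,"claw":9.5}]'
python3 -m creep '[{"x":1.2,"y":-1.5,"z":0,"twist":0,"claw":9.5},{"x":3.2,"y":-4,"z":0,"twist":0,"claw":9.5},{"x":5.6,"y":-7,"z":0,"twist":0,"claw":9.5},{"x":8,"y":-10,"z":0,"twist":0,"claw":9.5},{"x":10.4,"y":-13,"z":0,"twist":0,"claw":9.5}]'
python3 -m creep '[{"x":2,"y":-2.5,"z":0,"twist":0,"claw":9.5},{"x":4,"y":-5,"z":0,"twist":0,"claw":9.5},{"x":5,"y":-6.2,"z":0,"twist":0,"claw":9.5},{"x":5,"y":-6.2,"z":0,"twist":0,"claw":9.5},{"x":5,"y":-6.2,"z":0,"twist":0,"claw":9.5}]'
python3 - <<'E'
from h import *
c=camera_model('wrist');p=snap('wrist','w5');print(c['eye'],get_obs()['tcp_pos'])
q=p.astype(int)
q2=(q.max(2)<60)&(q.max(2)-q.min(2)<15)
n,l,s,k=cv2.connectedComponentsWithStats(q2.astype(np.uint8))
for i in range(1,n):
    if 200<s[i,4]<5000: print('d',s[i],k[i].round(0),ray('wrist',*k[i],140,c).round(0))
T=cv2.imread('pics/w5.png');cv2.imwrite('pics/c5.png',np.vstack([T[0:300,100:600]]))
E
```

```text
time_s: 19.95
tcp_pos: [624.2, -156.3, 33.0]
eef_rot: [-179.9, -0.0, 90.0]
force: [-0.1, 0.1, -0.7]
gripper_width: 66.0
grip_force: 0.0
time_s: 20.45
tcp_pos: [626.6, -157.0, 209.3]
eef_rot: [179.6, 0.1, 90.0]
force: [0.2, -0.2, 0.5]
gripper_width: 94.4
grip_force: 0.0
time_s: 20.95
tcp_pos: [493.6, -51.7, 204.0]
eef_rot: [180.0, -0.0, 90.0]
force: [-0.6, 1.1, 0.8]
gripper_width: 94.6
grip_force: 0.0
time_s: 21.45
tcp_pos: [433.1, -2.6, 204.3]
eef_rot: [179.9, 0.0, 90.0]
force: [-0.7, -1.0, 0.3]
gripper_width: 95.1
grip_force: 0.0
[431.62387407  83.72599718 372.99432991] [433.33662655  -2.84393858 204.13956861]
d [ 529  164   44   34 1127] [551. 181.] [599.  28. 140.]
d [ 301  193   39   42 1158] [320. 214.] [431.   2. 140.]
```

```bash
sleep 1
```

```text
(no output)
```

View pics/c5.png

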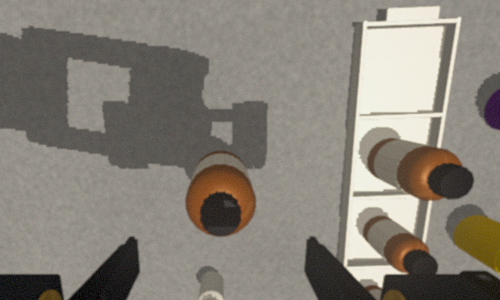

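The bottle_240 cap is at wrist pixel (320,214), centred between the fingers. bottle_120 and bottle_60 stand in their compartments.

```bash

python3 -m creep '[{"x":0,"y":-0.1,"z":2.5,"twist":0,"claw":9.5},{"x":0,"y":-0.1,"z":5,"twist":0,"claw":9.5},{"x":0,"y":-0.1,"z":7.5,"twist":0,"claw":9.5},{"x":0,"y":-0.1,"z":9.5,"twist":0,"claw":9.5},{"x":0,"y":-0.1,"z":11,"twist":0,"claw":9.5}]' 35
python3 -m creep '[{"x":0,"y":0,"z":0.7,"twist":0,"claw":9.5},{"x":0,"y":0,"z":1.3,"twist":0,"claw":9.5},{"x":0,"y":0,"z":1.8,"twist":0,"claw":9.5},{"x":0,"y":0,"z":2.1,"twist":0,"claw":9},{"x":0,"y":0,"z":2.1,"twist":0,"claw":7.5}]'
python3 -m creep '[{"x":0,"y":0,"z":0,"twist":0,"claw":5.5},{"x":0,"y":0,"z":0,"twist":0,"claw":5.5},{"x":0,"y":0,"z":0,"twist":0,"claw":5.5},{"x":0,"y":0,"z":0,"twist":0,"claw":5.5},{"x":0,"y":0,"z":0,"twist":0,"claw":5.5}]'
```

```text
time_s: 22.0
tcp_pos: [431.7, -3.1, 92.0]
eef_rot: [-179.9, -0.0, 90.0]
force: [-0.6, 0.3, -1.2]
gripper_width: 95.0
grip_force: 0.0
time_s: 22.5
tcp_pos: [431.9, -2.6, 72.7]
eef_rot: [180.0, 0.0, 90.0]
force: [-0.1, -0.9, 0.8]
gripper_width: 86.3
grip_force: 0.0
time_s: 23.0
tcp_pos: [432.1, -2.5, 73.0]
eef_rot: [180.0, 0.0, 90.0]
force: [0.3, 0.6, 1.9]
gripper_width: 60.1
grip_force: 35.0
```

```bash

python3 -m creep '[{"x":0,"y":0,"z":-1,"twist":0,"claw":5.5},{"x":0,"y":0,"z":-3,"twist":0,"claw":5.5},{"x":0,"y":0,"z":-6,"twist":0,"claw":5.5},{"x":0,"y":0,"z":-9,"twist":0,"claw":5.5},{"x":0,"y":0,"z":-12,"twist":0,"claw":5.5}]'
python3 -m creep '[{"x":0,"y":0,"z":-2,"twist":0,"claw":5.5},{"x":0.6,"y":1,"z":-3,"twist":0,"claw":5.5},{"x":1.8,"y":3,"z":-3,"twist":0,"claw":5.5},{"x":3.6,"y":6,"z":-3,"twist":0,"claw":5.5},{"x":5.4,"y":9,"z":-3,"twist":0,"claw":5.5}]'
python3 -m creep '[{"x":1.8,"y":3,"z":0,"twist":0,"claw":5.5},{"x":3.6,"y":6,"z":0,"twist":0,"claw":5.5},{"x":4.9,"y":8.3,"z":0,"twist":0,"claw":5.5},{"x":5.5,"y":9.4,"z":0,"twist":0,"claw":5.5},{"x":5.5,"y":9.4,"z":0,"twist":0,"claw":5.5}]'
python3 -m creep '[{"x":0,"y":0,"z":2,"twist":0,"claw":5.5},{"x":0,"y":0,"z":4.5,"twist":0,"claw":5.5},{"x":0,"y":0,"z":7,"twist":0,"claw":5.5},{"x":0,"y":0,"z":9.5,"twist":0,"claw":5.5},{"x":0,"y":0,"z":11.5,"twist":0,"claw":5.5}]'
python3 - <<'E'
from h import *
snap('top','t6');print(get_obs()['tcp_pos'])
T=cv2.imread('pics/t6.png')[130:210,180:430];S=snap('scene','s6')[150:260,200:480,::-1]
cv2.imwrite('pics/c6.png',np.vstack([cv2.resize(T,(790,253)),cv2.resize(S,(790,310))]))
E
```

```text
time_s: 23.5
tcp_pos: [430.8, -2.4, 193.2]
eef_rot: [-179.9, -0.0, 90.0]
force: [-0.2, -0.2, -4.2]
gripper_width: 60.0
grip_force: 35.0
time_s: 24.0
tcp_pos: [522.0, 52.0, 222.4]
eef_rot: [-179.9, 0.0, 90.0]
force: [0.7, -0.5, -3.5]
gripper_width: 59.6
grip_force: 35.0
time_s: 24.5
tcp_pos: [615.9, 107.0, 221.7]
eef_rot: [-179.9, 0.0, 90.1]
force: [-1.0, 0.2, -3.8]
gripper_width: 60.2
grip_force: 35.0
time_s: 25.0
tcp_pos: [613.6, 105.6, 105.9]
eef_rot: [-179.8, 0.0, 90.0]
force: [-0.0, 0.1, -4.1]
gripper_width: 60.3
grip_force: 35.0
[611.4348378  105.3996526  102.00154671]
```

```bash
sleep 1
```

```text
(no output)
```

View pics/c6.png

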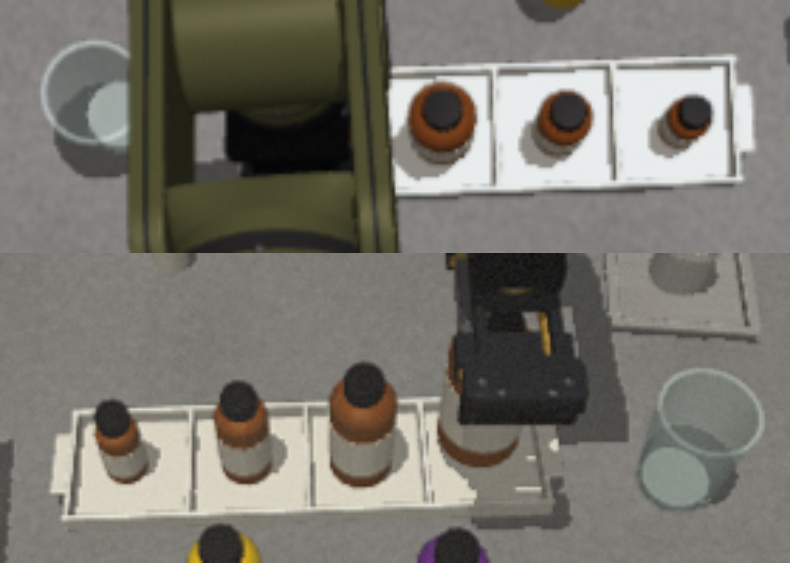

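```bash

python3 -m creep '[{"x":0,"y":0,"z":1,"twist":0,"claw":5.5},{"x":0,"y":0,"z":1.9,"twist":0,"claw":5.5},{"x":0,"y":0,"z":2.5,"twist":0,"claw":5.5},{"x":0,"y":0,"z":2.9,"twist":0,"claw":5.5},{"x":0,"y":0,"z":3.1,"twist":0,"claw":5.5}]'
python3 -m creep '[{"x":0,"y":0,"z":0,"twist":0,"claw":5.5},{"x":0,"y":0,"z":0,"twist":0,"claw":5.5},{"x":0,"y":0,"z":0,"twist":0,"claw":5.5}]'
python3 - <<'E'
from h import *
S=snap('scene','s7')
c=camera_model('scene')
for P in([616,106.4,4],[616-30,106,4],[616+30.5,106.4,4]):
    d=np.array(c['K'])@(att(c).T@(np.array(P)-c['eye']));print(d[:2]/d[2])
cv2.imwrite('pics/c7.png',cv2.resize(S[170:250,320:410,::-1],None,fx=6,fy=6))
E
```

```text
time_s: 25.6
tcp_pos: [615.8, 106.6, 77.0]
eef_rot: [-180.0, 0.0, 90.0]
force: [-3.0, 0.5, 3.9]
gripper_width: 60.1
grip_force: 35.0
time_s: 25.9
tcp_pos: [616.1, 106.6, 77.0]
eef_rot: [179.9, -0.0, 90.0]
force: [0.4, 0.5, -3.2]
gripper_width: 60.2
grip_force: 35.0
[367.80218419 221.77756304]
[366.6153264  209.85740092]
[368.86442999 234.38115662]
```

```bash
sleep 1
```

```text
(no output)
```

View pics/c7.png

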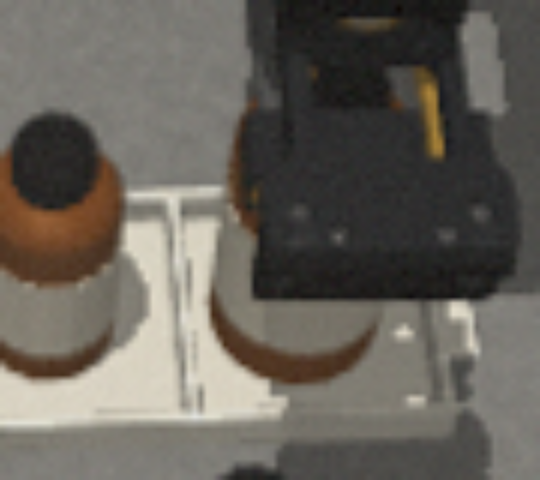

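```bash

python3 -m creep '[{"x":0,"y":0,"z":0,"twist":0,"claw":6.5},{"x":0,"y":0,"z":0,"twist":0,"claw":7.5},{"x":0,"y":0,"z":0,"twist":0,"claw":8.5},{"x":0,"y":0,"z":0,"twist":0,"claw":9.5},{"x":0,"y":0,"z":-0.3,"twist":0,"claw":9.5}]'
python3 -m creep '[{"x":0,"y":0,"z":-2,"twist":0,"claw":9.5},{"x":0,"y":0,"z":-5,"twist":0,"claw":9.5},{"x":0,"y":0,"z":-9,"twist":0,"claw":9.5},{"x":0,"y":0,"z":-13,"twist":0,"claw":9.5},{"x":0,"y":0,"z":-15,"twist":0,"claw":9.5}]'
python3 -m creep '[{"x":5,"y":-5,"z":0,"twist":0,"claw":9.5},{"x":8,"y":-9,"z":0,"twist":0,"claw":9.5},{"x":12,"y":-13,"z":0,"twist":0,"claw":9.5},{"x":15,"y":-17,"z":0,"twist":0,"claw":9.5},{"x":18,"y":-20,"z":0,"twist":0,"claw":9.5}]'
python3 -m creep '[{"x":5,"y":-3,"z":0,"twist":0,"claw":9.5},{"x":9,"y":-5,"z":0,"twist":0,"claw":9.5},{"x":13,"y":-7,"z":0,"twist":0,"claw":9.5},{"x":16,"y":-8,"z":0,"twist":0,"claw":9.5},{"x":16,"y":-8,"z":0,"twist":0,"claw":9.5}]'
python3 - <<'E'
from h import *
S=snap('scene','s8')[:,:,::-1];T=snap('top','t8')[:,:,::-1]
cv2.imwrite('pics/c8.png',np.vstack([cv2.resize(T[130:300,160:490],(790,300),interpolation=2),cv2.resize(S[100:290,130:480],(790,300))]))
c=camera_model('top');t=T.astype(int);m=((t.max(2)<62)&(t.max(2)-t.min(2)<18)).astype(np.uint8)
n,l,s,k=cv2.connectedComponentsWithStats(m)
for i in range(1,n):
    u,v=k[i]
    if 50<s[i,4]<400 and 250<u<420 and 130<v<200:
        h=min([(abs(ray('top',u,v,4+H)[1]-y),H) for H,y in((79,-157),(97,-69),(116,18),(142,106))])[1]
        P=ray('top',u,v,2+H if 0 else 2+h); d=P[:2]-[620.5,-25.5]; a=np.array([.034,-.9994]);print(h,P.round(0),'s',(d@a).round(1),'off',(d@[a[1],-a[0]]).round(1))
E
```

```text
time_s: 26.45
tcp_pos: [615.5, 106.5, 79.5]
eef_rot: [-180.0, 0.0, 90.0]
force: [-0.9, 0.6, -0.2]
gripper_width: 91.4
grip_force: 0.0
time_s: 26.95
tcp_pos: [617.4, 106.7, 235.0]
eef_rot: [179.6, -0.0, 90.0]
force: [1.3, 0.4, 1.1]
gripper_width: 94.6
grip_force: 0.0
time_s: 27.45
tcp_pos: [428.2, 274.2, 230.1]
eef_rot: [180.0, -0.0, 90.0]
force: [0.4, 0.4, 0.4]
gripper_width: 94.8
grip_force: 0.0
time_s: 27.95
tcp_pos: [348.0, 436.2, 229.9]
eef_rot: [-180.0, -0.1, 90.3]
force: [1.4, 0.4, 0.9]
gripper_width: 95.1
grip_force: 0.0
142 [613. 104. 144.] s -129.7 off 2.7
116 [619.  17. 118.] s -42.3 off 0.4
97 [620. -69.  99.] s 43.4 off 1.7
79 [ 623. -158.   81.] s 133.0 off 2.1
```

```bash
sleep 1
```

```text
(no output)
```

View pics/c8.png

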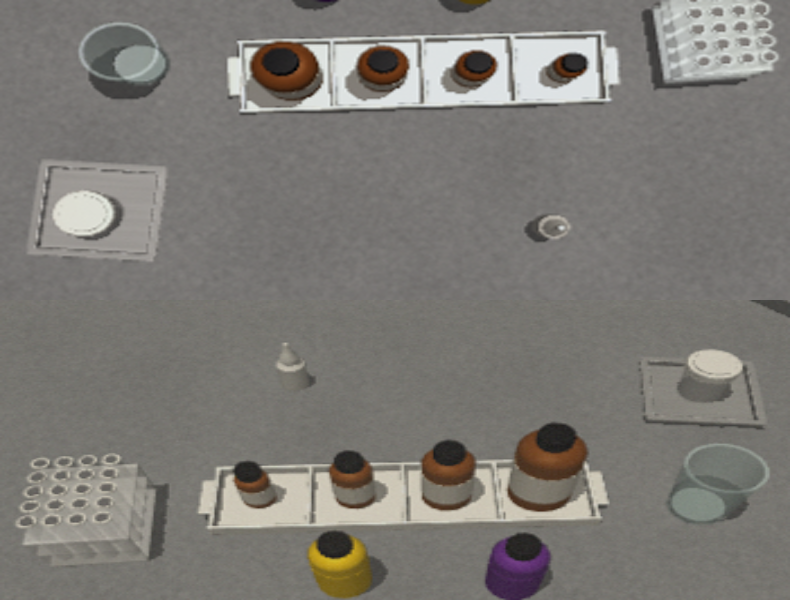

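```bash
python3 - <<'E'
from h import *
print(ray('top',195.1,250.7,67),'tray 440.5,287.5')
E
```

```text
[438.25566443 285.39850852  67.        ] tray 440.5,287.5
```

All four bottles and the jar measure within their tolerances.

```bash
python3 -c "
from cell import *
print(hand_in())"
```

```text
the job is handed in; nothing more can be done
None
```

I handed the job in at about 28 s: the amber bottles stand in size order from the rack, about 3 mm or less from their compartment centres; the jar stands in the steel tray, about 3 mm off centre; bottle_120 was already in its place, so I left it, the tumbler and the dropper untouched; the hand-in gave no verdict.

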